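Clamp the honing stone in the bench honer's chuck and set its speed

TASK

The honing stone stands loose in the open chuck of the slanted bench honer. Turn the knurled chuck sleeve clockwise (seen from above), regrasping as often as needed, until it comes up firm and the three jaws clamp the stone straight; then turn the speed dial so that its white pointer stands at the green mark. Do not pull the stone out, leave the other things on the counter alone, and let go of everything at the end.

Things in the scene. Friction and masses are not known exactly. Their poses are not given: they have to be found in the camera images.
- chuck: fixed chuck of the bench honer (blue motor, 62 mm in diameter). Origin: on the chuck axis at the height to grip the sleeve. z: along the chuck axis, outward, up and toward the robot's side, 25 deg from vertical; the honer's yaw varies. A 36 mm neck runs below the sleeve to z = -42 mm, then the motor
- sleeve: knurled dark sleeve with bright front ring, diameter 44 mm, z = -22 to +14 mm; frame as the chuck's, turning about z. Clockwise seen from above (+z) closes each jaw 1.4 mm per rad; first touch comes after 1.7 to 2.9 rad. Drag 0.2 N m, 0.35 as the jaws bite; it comes up firm against a hard stop 0.6 rad past first touch. Stays where left; a light grip slips on it (80 N holds 0.6 N m)
- stone: the honing stone: a steel shank 10 mm in diameter, 58 mm long, with a red head 18 mm in diameter and 15 mm high. Origin: centre of the shank's foot; z along the shank toward the head. It stands in the chuck with its foot 41.5 mm below the chuck's origin; its head stands out of the sleeve, from z = +17 to +32 mm in the chuck frame, and leans a few degrees until clamped. 0.03 to 0.06 kg
- jaw_0: one of the three steel jaws round the shank (26 mm high, 7 mm wide, slides inward toward the chuck axis by up to 6.5 mm). Its origin lies on the chuck's axis when fully open and moves with it; its face stands 9 mm from the axis when fully open
- jaw_1: second jaw, 120 degrees round from the first
- jaw_2: third jaw, 240 degrees round from the first
- dial_grip (a point): on the vertical axis of the grey speed dial, at the height to grip its bar (38 mm long, 13 mm wide, top 8 mm above this point, foot of the bar 22 mm below, on a disc 42 mm in diameter). The dial stands on a black box on the honer's base, 150 mm from the chuck axis on the robot's left
- dial_tip (a point): the tip of the dial's white pointer, 28 mm out from the dial's axis; the bar lies along the line from the axis to this tip
- mark_tip (a point): the place on the scale, 28 mm out from the dial's axis, where the pointer tip must stand: at the green mark
- dial (a joint): angle of the dial, rad, grows clockwise seen from above, 0 to 3.14; stays where it is left (drag 0.04 N m)
- mark (a joint): angle of the green mark in the same measure: the dial is at the mark when both read the same. The mark is not to be moved
- plane_wood: cheese plane with a wooden handle, 269x80x25 mm, lying on the counter; leave alone
- pick_jar: small jar of wooden picks, 48x48x73 mm; leave alone
- marker: red and white marker pen, 135 mm long; leave alone

How it is judged:
On the way, in this order (a step that is already met when the one before it is completed fails the run):
1. the three jaws hold the stone firmly and straight in the chuck (contact force between each of jaw_0, jaw_1, jaw_2 and stone above 20 N and angle between the z axis of stone and the z axis of chuck, either way round below 0.05 rad), for 0.2 s.
2. the dial's pointer stands at the green mark (horizontal distance between dial_tip and mark_tip below 0.0035 m), for 0.2 s.
At the end, for the whole second after the job is handed in: each of the three jaws presses on the stone's shank with more than 20 N, the stone stands in the chuck, at rest, within 0.05 rad (3 deg) of the chuck's axis and no more than 46 mm from foot to chuck origin, and the dial, at rest, has its pointer tip within 3.5 mm (about 7 deg) of the green mark (all of step 1 and distance between stone and chuck below 0.046 m and horizontal distance between dial_tip and mark_tip below 0.0035 m and velocity of joint dial below 0.05 rad/s and linear speed of stone below 0.02 m/s); the robot touches nothing.
It fails at once if the stone is lifted out of the chuck by 10 mm or more (z of stone in the frame of chuck above -0.0315 m).
It fails at once if a bystander (cheese plane, pick jar or marker) is moved more than 20 mm (distance of any of plane_wood, pick_jar, marker from where it was at the start of the episode above 0.02 m).
It also fails if it takes over 56 s, if anything falls off the work surface, if the arm or the gripper's body presses on something with over 40 N, if the wrist force passes 120 N, or if a joint passes its speed limit or range.

ROBOT

A 6-joint arm with a two-finger parallel gripper is mounted at the origin on a cart in front of the work surface, level with it; the furniture and walls round the work are solid. World frame = base frame: x ahead of the robot, y to its left, z up, the work surface at z = 0. Lengths are in m, angles in rad, forces in N, time in s.
With the tool pointing down it reaches from about 0.35 to 0.8 m from the base axis. Payload 7.3 kg.
Tool frame: the origin (TCP) lies at the very end of the fingers, on their centre line; the grasp point (between the pads) lies 19 mm behind it; z points along the fingers, y is the line along which they close (so a half turn about z gives the same grasp; the last joint's range is limited). The gripper opens to 85 mm and grips with 20 to 120 N. Pads are 22 mm wide; open, the fingers measure 114 mm over their backs; the gripper's body (76 mm by 85 mm) begins 54 mm behind the grasp point. The pads swing forward as they close: fully open they stand 13 mm farther back than shut.
Start: joints at [1.183, 0.342, 1.524, -0, 1.275, -0.146], TCP at [0.126, 0.51, 0.231] pointing down, gripper open.
Joint ranges: [-2.53, 2.53], [-0.77, 2.02], [0.04, 2.7], [-1, 4.14], [0.28, 2.66], [-3.11, 3.11]. Speed limits (rad/s): [2.57, 2.57, 3.14, 3.14, 3.14, 3.14].

INTERFACE

Orientations are given as a unit quaternion [w, x, y, z].
In Python, from workcell import robot gives the robot as it stands.
- The arm moves only by the shell command python3 shift.py [FORCE], which reads ROWS from standard input. ROWS is a JSON list that holds a single list of rows (three levels of brackets), with 1 to 10 rows, each of 5 numbers: the finger opening in m, then dx, dy, dz in m, then a turn about the tool's z in rad; each row is the pose to reach, as a shift and turn from the pose commanded when the command began, along the tool's axes at that moment; what a row does not reach only later rows make up. A row lasts 1/12 s, in which the tool goes at most 0.0417 m and 0.125 rad, less where a joint would pass 70% of its speed; a pose out of reach is approached as far as the arm can. The fingers move at their own pace and stop on an object; FORCE is the grip in N (left out, the last holds). Time passes only in rows, so rows that do not move let the fingers close. It prints the time, the measured TCP pose, the force, the opening and the grip force at its end. Input that does not fit is refused with a message, and nothing moves.
- robot.get_obs(): the state, without advancing time (a new reading comes with each control period).
- robot.get_image(name): name is "scene" or "top" or "wrist"; returns a dict with "frame" (384x512x3 uint8, red, green, blue), "fx", "fy", "cx", "cy" (pixels), "extrinsics" (4x4, takes a point from camera to world coordinates). Camera axes: x right, y down, z forward; pixel columns grow to the right and rows downward; lengths in m; the calibration is good to about 2 mm. A picture is of the moment at which its call begins. There is no depth.
- robot.job_done(): hands the job in; it is judged then, once.
The state is a dict: "t": time; "q": joint angles; "joint_velocities": joint speeds; "effort": joint torques, N m; "tool_pos": TCP position; "eef_rot": TCP orientation; "force": force on the tool from outside, world axes, zero at the start; "ft_torque": the same for the moment, N m; "width": finger opening in m; "grasp_force": force on a finger pad.
Only numpy, scipy, OpenCV 4.12 (cv2) and the standard library are available. Lean on these libraries where they do the work, as an engineer would, in place of code of your own. Each camera call takes 0.05 s, during which the arm holds its last target. There are 200 camera calls.

## Working session

There is one attempt and no reset: what is moved stays moved. The work goes in short steps, Python scripts to look and compute and a shell command to move; the robot and the scene stay as the last step left them, time stands still between calls to the robot, and variables do not carry over. Pictures are saved under pics/ and viewed, at most 10 in all, crops included, and the job is handed in when it is done.

```bash
ls; mkdir -p pics
python3 - <<'E'
from workcell import robot
import cv2,numpy as np
fs=[]
for n in ("scene","top","wrist"):
    r=robot.get_image(n); cv2.imwrite(f"pics/{n}0.png",r["frame"][:,:,::-1]); print(n,r["fx"],r["fy"],r["cx"],r["cy"]); print(np.round(r["extrinsics"],3).tolist())
o=robot.get_obs(); print(o["t"],o["tool_pos"],o["eef_rot"],o["width"])
E
```

```text
pics
shift.py
workcell.py
scene 464.1882094330056 464.1882094330056 254.8045736060221 192.97762995585222
[[0.625, -0.473, 0.621, -0.111], [-0.78, -0.367, 0.506, -0.126], [-0.012, -0.801, -0.599, 0.671], [0.0, 0.0, 0.0, 1.0]]
top 377.61944650163855 377.61944650163855 258.51596596442556 195.78929434399376
[[0.028, -0.997, 0.074, 0.376], [-1.0, -0.027, 0.012, 0.329], [-0.01, -0.075, -0.997, 0.974], [0.0, 0.0, 0.0, 1.0]]
wrist 282.34657578682675 282.34657578682675 250.73522103786715 188.5839119458969
[[0.24, 0.921, 0.308, 0.047], [0.971, -0.227, -0.077, 0.529], [-0.001, 0.318, -0.948, 0.373], [0.0, 0.0, 0.0, 1.0]]
0.15 [0.12556313 0.50946658 0.23079619] [-1.47312617e-04  1.20586063e-01  9.92702717e-01 -5.44131166e-04] 0.08512572410652952
```

View pics/scene0.png

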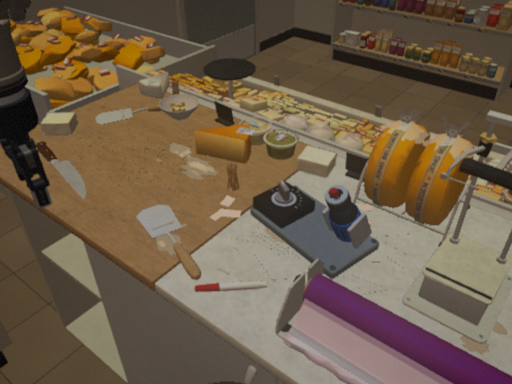

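View pics/top0.png

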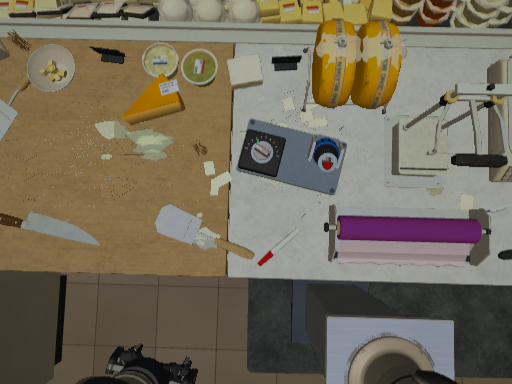

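The scene view shows the honer, with the dial near (284,193) and the chuck with its red head near (336,192). In the top view they are at (263,151) and (327,160). I'll enlarge both.

```bash
cat > h.py <<'E'
import numpy as np,cv2
from workcell import robot
from scipy.spatial.transform import Rotation as R
def ray(im,uv):
    E=im["extrinsics"];d=E[:3,:3]@np.array([(uv[0]-im["cx"])/im["fx"],(uv[1]-im["cy"])/im["fy"],1.]);return E[:3,3],d/np.linalg.norm(d)
def plane(im,uv,z):
    o,d=ray(im,uv);return o+d*(z-o[2])/d[2]
def tri(*rs):
    A=sum(np.eye(3)-np.outer(d,d) for o,d in rs);b=sum((np.eye(3)-np.outer(d,d))@o for o,d in rs)
    p=np.linalg.solve(A,b);return p,[round(1e3*np.linalg.norm(np.cross(p-o,d)),1) for o,d in rs]
def proj(im,p):
    E=im["extrinsics"];c=E[:3,:3].T@(np.asarray(p)-E[:3,3]);return np.array([im["cx"]+im["fx"]*c[0]/c[2],im["cy"]+im["fy"]*c[1]/c[2]])
def blobs(im,name,box,amin=3):
    """colour blobs (centroid, area) in box u0,v0,u1,v1"""
    h=cv2.cvtColor(im["frame"],cv2.COLOR_RGB2HSV).astype(int);H,S,V=h[...,0],h[...,1],h[...,2]
    m={"red":((H<8)|(H>172))&(S>140)&(V>70),"green":(H>40)&(H<85)&(S>100)&(V>60),"white":(S<40)&(V>190),"blue":(H>100)&(H<130)&(S>120)&(V>40)}[name]
    k=np.zeros(m.shape,np.uint8);u0,v0,u1,v1=box;k[v0:v1,u0:u1]=m[v0:v1,u0:u1]
    n,_,s,c=cv2.connectedComponentsWithStats(k)
    return [(c[i].round(1).tolist(),s[i].tolist()) for i in range(1,n) if s[i,4]>=amin]
E
python3 - <<'E'
from h import *
S=robot.get_image("scene");T=robot.get_image("top")
a=cv2.resize(S["frame"][165:275,245:385],None,fx=5,fy=5,interpolation=2)
b=cv2.resize(T["frame"][115:195,232:352],None,fx=6.5,fy=6.5,interpolation=2)
cv2.imwrite("pics/s1.png",a[:,:,::-1]);cv2.imwrite("pics/t1.png",b[:,:,::-1])
for n in("red","green","white","blue"):
    print(n,"S",blobs(S,n,(245,165,385,275)),"T",blobs(T,n,(232,115,352,195)))
E
```

```text
red S [([333.8, 192.2], [330, 188, 9, 9, 58])] T [([326.7, 164.9], [323, 161, 8, 9, 54])]
green S [] T [([257.1, 139.7], [256, 138, 3, 4, 9])]
white S [] T []
blue S [([358.0, 213.3], [357, 210, 3, 7, 10]), ([340.9, 226.0], [330, 220, 22, 14, 69]), ([346.3, 235.3], [346, 235, 2, 2, 3]), ([348.4, 238.8], [348, 237, 2, 4, 5])] T [([324.9, 145.0], [313, 138, 26, 26, 155])]
```

View pics/s1.png

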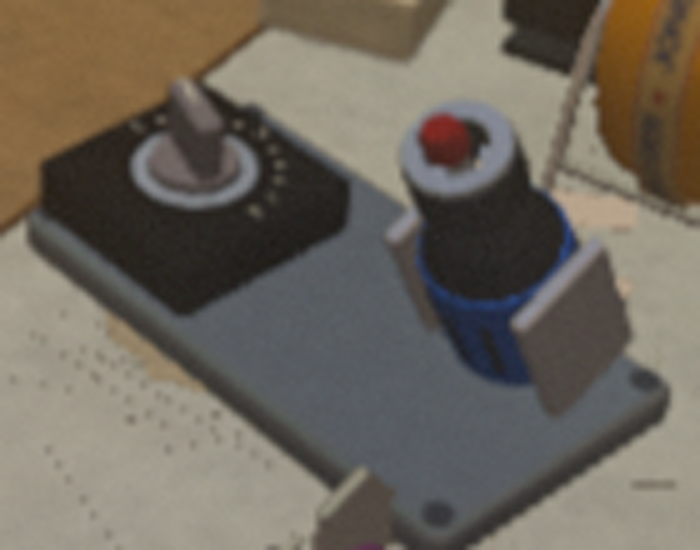

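View pics/t1.png

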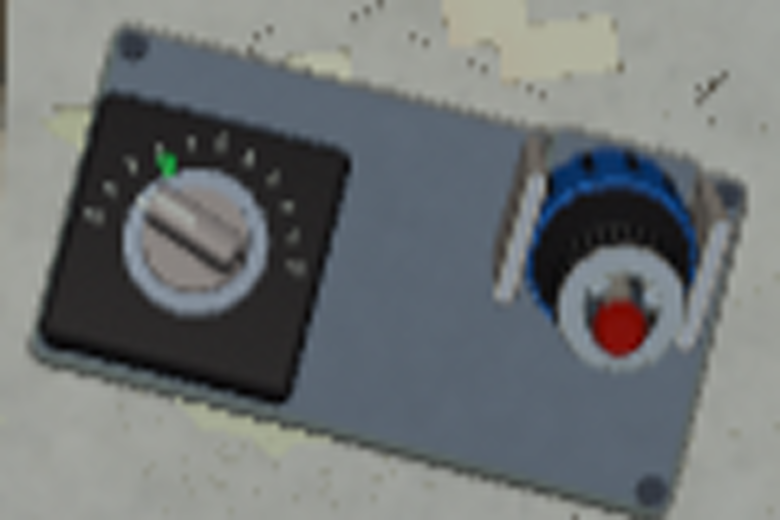

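The crops show the front ring at about scene (336.4,194.6) and top (326.9,162.0). The stone's red head leans toward the robot, and the green mark is at top (257,140). Grey plates flank the motor. Triangulating now.

Run:
```python
from h import *
S=robot.get_image("scene");T=robot.get_image("top")
f=lambda c,o,s:((c[0]+.5)/s-.5+o[0],(c[1]+.5)/s-.5+o[1])
s=lambda *c:f(c,(245,165),5); t=lambda *c:f(c,(232,115),6.5)
for n,a,b in(("ring",s(459,150),t(620,308)),("head",(333.8,192.2),(326.7,164.9)),("dialdisc",s(195,168),t(195,241)),
  ("bar",s(190,95),t(192,222)),("plateR",s(597,245),t(722,220)),("plateRlow",s(517,325),t(685,345)),("plateL",s(390,240),t(505,298)),("boxcorner near",s(180,312),t(40,330))):
    p,e=tri(ray(S,a),ray(T,b));print(n,p.round(4),e)
e=plane(T,t(112,22),.02)-plane(T,t(745,180),.02);print("longedge dir",e, np.degrees(np.arctan2(e[1],e[0])))
e=plane(T,t(100,95),.06)-plane(T,t(350,155),.06);print(np.degrees(np.arctan2(e[1],e[0])))
```

```text
ring [0.5154 0.1906 0.1524] [np.float64(0.4), np.float64(0.4)]
head [0.5074 0.1925 0.1617] [np.float64(0.5), np.float64(0.5)]
dialdisc [0.5536 0.3353 0.0531] [np.float64(0.2), np.float64(0.2)]
bar [0.5523 0.337  0.0926] [np.float64(0.8), np.float64(0.8)]
plateR [0.5559 0.147  0.1029] [np.float64(0.6), np.float64(0.6)]
plateRlow [0.5132 0.1562 0.0866] [np.float64(0.2), np.float64(0.2)]
plateL [0.5288 0.2219 0.0853] [np.float64(0.5), np.float64(0.5)]
boxcorner near [ 0.5523  0.3766 -0.052 ] [np.float64(30.0), np.float64(30.0)]
longedge dir [0.05699129 0.25056837 0.        ] 77.18618281158422
77.75995650036985
```

The measurements agree: the axis horizontal is about 167.5°, the chuck–dial distance is 149.6 mm and the plates stay below z=0.103. The tool's y is already close to perpendicular to the tilt plane. I'll move over the dial side first to look.

```bash
echo '[[[0.085, -0.04, -0.01, 0, 0], [0.085, -0.08, -0.02, 0, 0], [0.085, -0.12, -0.03, 0, 0], [0.085, -0.16, -0.04, 0, 0], [0.085, -0.20, -0.05, 0, 0], [0.085, -0.24, -0.055, 0, 0], [0.085, -0.28, -0.06, 0, 0], [0.085, -0.32, -0.07, 0, 0], [0.085, -0.36, -0.08, 0, 0], [0.085, -0.40, -0.085, 0, 0]]]' | python3 shift.py
python3 - <<'E'
from h import *
W=robot.get_image("wrist");cv2.imwrite("pics/w1.png",W["frame"][:,:,::-1]); o=robot.get_obs();print(o["tool_pos"],o["eef_rot"],o["q"])
print(blobs(W,"green",(0,0,512,384)),blobs(W,"red",(0,0,512,384)))
E
```

```text
t: 1.18
tool_pos: [0.4953, 0.3297, 0.2314]
eef_rot: [-0.0, 0.121, 0.993, -0.0]
force: [0.7, 0.8, -0.2]
width: 0.0847
grasp_force: 0.0
[0.50190585 0.32663645 0.23074982] [ 2.24354435e-03  1.22986084e-01  9.92405724e-01 -5.18056964e-04] [ 0.45074698  0.4777621   1.31290413 -0.00339069  1.34772243 -0.87270736]
[([282.1, 233.2], [280, 232, 5, 3, 11])] [([191.8, 2.3], [184, 0, 14, 8, 60]), ([99.3, 251.1], [88, 242, 25, 19, 378])]
```

View pics/w1.png

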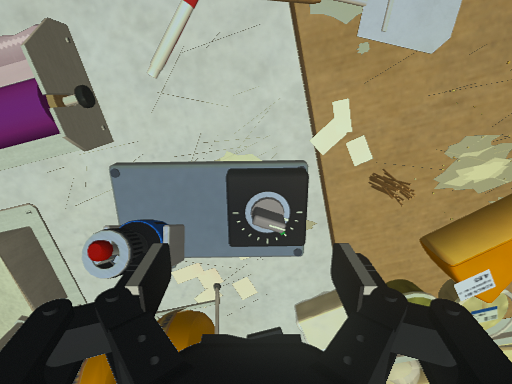

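The wrist view shows the dial centre near (267,213), the green mark at (282,233) and the red head at (99,251). Next I go over the chuck, take a second view and crop both.

```bash
cp pics/w1.png pics/w1c.png
python3 - <<'E'
from h import *
W=robot.get_image("wrist");np.save("/tmp/w1.npy",W,allow_pickle=True)
E
echo '[[[0.085, -0.01, -0.04, 0, 0], [0.085, -0.02, -0.08, 0, 0], [0.085, -0.03, -0.11, 0, 0], [0.085, -0.03, -0.11, 0, 0], [0.085, -0.03, -0.11, 0, 0]]]' | python3 shift.py
python3 - <<'E'
from h import *
V=robot.get_image("wrist");np.save("/tmp/w2.npy",V,allow_pickle=True);W=np.load("/tmp/w1.npy",allow_pickle=True).item()
o=robot.get_obs();print(o["tool_pos"],o["eef_rot"])
for im in(W,V):print(blobs(im,"green",(0,0,512,384)),blobs(im,"red",(0,0,512,384)),proj(im,[.5154,.1906,.1524]).round(),proj(im,[.5536,.3353,.0531]).round())
cr=[]
for im in (W,V):
    u,v=proj(im,[.5536,.3353,.07]).astype(int);print(u,v);cr.append(cv2.resize(im["frame"][v-28:v+28,u-33:u+33],(390,330),interpolation=2))
    u,v=proj(im,[.5154,.1906,.15]).astype(int);print(u,v);cr.append(cv2.resize(im["frame"][v-36:v+36,max(u-43,0):max(u-43,0)+86],(390,327),interpolation=2)[:270])
cv2.imwrite("pics/c1.png",np.vstack([np.hstack([cr[0],cr[2]]),np.hstack([cr[1],cr[3]])])[:,:,::-1])
E
```

```text
t: 1.7
tool_pos: [0.4965, 0.2163, 0.2316]
eef_rot: [0.0, 0.122, 0.993, 0.0]
force: [-0.2, 0.4, 0.2]
width: 0.0849
grasp_force: 0.0
[0.49644557 0.2174909  0.23155222] [8.15486967e-05 1.21222711e-01 9.92625252e-01 3.96962519e-04]
[([283.7, 227.2], [281, 226, 6, 4, 13])] [([99.6, 244.2], [88, 235, 25, 19, 388])] [105. 246.] [268. 205.]
[([371.5, 209.9], [368, 207, 8, 7, 35])] [([226.2, 220.5], [216, 211, 21, 20, 331]), ([487.5, 303.6], [485, 294, 6, 21, 59]), ([248.3, 315.3], [248, 315, 2, 2, 3])] [227. 223.] [358. 189.]
268 210
106 244
363 193
227 222
```

View pics/c1.png

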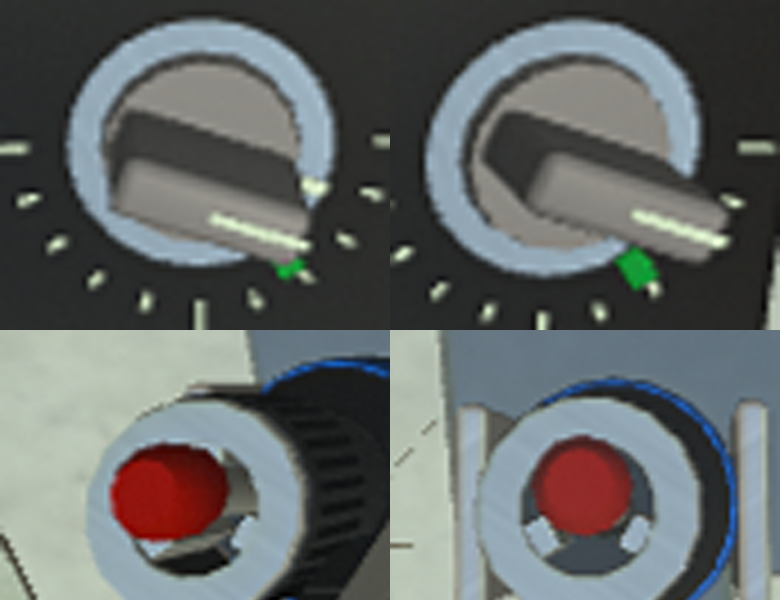

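Bar and pointer point right (+y) in both views, with the green mark clockwise... to be computed. The disc and ring centres in the wrist views match the triangulated points to within 1 px. Now I'll compute the dial angles and, at the same time, descend onto the sleeve, pre-turned by -0.61 rad.

```bash
python3 - <<'E'
from h import *
W=np.load("/tmp/w1.npy",allow_pickle=True).item();V=np.load("/tmp/w2.npy",allow_pickle=True).item();T=robot.get_image("top")
a=lambda x,y:(235+(x+.5)/5.909-.5,182+(y+.5)/5.893-.5); b=lambda x,y:(330+(x-390+.5)/5.909-.5,165+(y+.5)/5.893-.5)
c,e=tri(ray(W,a(200,142)),ray(V,b(562,147)),ray(T,(261.6,151.6)));print("disc c",c,e)
an=lambda d:np.degrees(np.arctan2(d[1],d[0])).round(1)
g,e=tri(ray(V,(371.5,209.9)),ray(T,(257.1,139.7)));print("green",g,e,an(g-c),np.hypot(*(g-c)[:2]))
for z in(.045,.05,.055):
  print(z,[(an(plane(I,p,z)-c),np.hypot(*(plane(I,p,z)-c)[:2]).round(4)) for I,p in((V,(371.5,209.9)),(T,(257.1,139.7)))])
t1=tri(ray(W,a(306,246)),ray(V,b(726,242)));t0=tri(ray(W,a(213,218)),ray(V,b(636,213)));print("stripe",t0,t1,an(t1[0]-t0[0]))
for z in(.05,.055):
  p=plane(W,a(315,185),z);print("tip?",p,an(p-c),np.hypot(*(p-c)[:2]))
E
echo '[[[0.085, -0.010, -0.005, 0, -0.12], [0.085, -0.020, -0.01, 0, -0.24], [0.085, -0.0318, -0.0202, 0, -0.36], [0.085, -0.0318, -0.0202, 0.01, -0.48], [0.085, -0.0318, -0.0202, 0.03, -0.60], [0.085, -0.0318, -0.0202, 0.06, -0.61], [0.085, -0.0318, -0.0202, 0.09, -0.61], [0.085, -0.0318, -0.0202, 0.1136, -0.61], [0.085, -0.0318, -0.0202, 0.1136, -0.61]]]' | python3 shift.py 100
python3 - <<'E'
from h import *
W=robot.get_image("scene");cv2.imwrite("pics/s2.png",cv2.resize(W["frame"][130:270,260:420],(640,560))[:,:,::-1])
E
```

```text
disc c [0.55383105 0.33536949 0.05425649] [np.float64(0.4), np.float64(0.4), np.float64(0.4)]
green [0.58290212 0.34683477 0.05583941] [np.float64(0.6), np.float64(0.6)] 21.5 0.03125027127101323
0.045 [(np.float64(22.9), np.float64(0.0382)), (np.float64(21.2), np.float64(0.0333))]
0.05 [(np.float64(21.9), np.float64(0.0351)), (np.float64(21.8), np.float64(0.0322))]
0.055 [(np.float64(20.8), np.float64(0.0321)), (np.float64(22.4), np.float64(0.0312))]
stripe (array([0.55518437, 0.33580138, 0.08912896]), [np.float64(0.0), np.float64(0.0)]) (array([0.56524879, 0.35141579, 0.08862558]), [np.float64(0.0), np.float64(0.0)]) 57.2
tip? [0.57125806 0.35678304 0.05      ] 50.9 0.027608700571316532
tip? [0.56895287 0.35662883 0.055     ] 54.6 0.026088863771533456
t: 2.55
tool_pos: [0.5193, 0.1911, 0.1128]
eef_rot: [-0.005, -0.184, 0.983, 0.0]
force: [-0.8, -0.1, -1.6]
width: 0.0856
grasp_force: 0.0
```

View pics/s2.png

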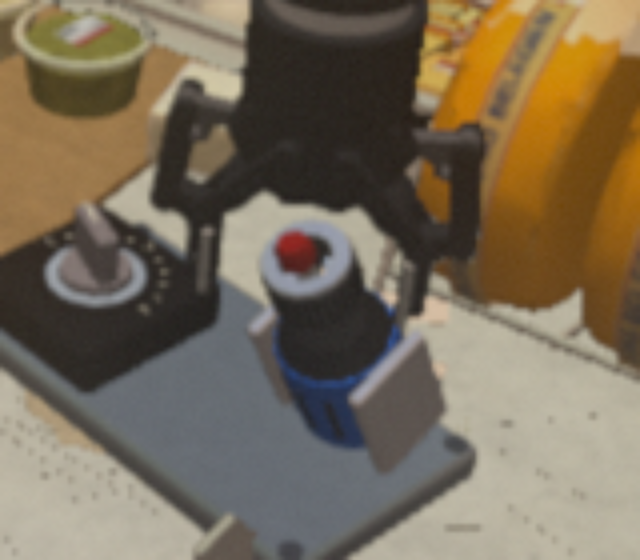

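The fingers straddle the sleeve in free air and clear of the plates. The dial needs about 0.6 rad clockwise later. Closing now.

```bash
echo '[[[0.03, 0, 0, 0, 0], [0.03, 0, 0, 0, 0], [0.03, 0, 0, 0, 0], [0.03, 0, 0, 0, 0], [0.03, 0, 0, 0, 0], [0.03, 0, 0, 0, 0]]]' | python3 shift.py 100
```

```text
t: 3.1
tool_pos: [0.5242, 0.1899, 0.121]
eef_rot: [0.003, -0.183, 0.983, -0.001]
force: [-2.6, -0.7, 10.7]
width: 0.0454
grasp_force: 100.3
```

```bash
echo '[[[0.03, 0, 0, 0, 0.1], [0.03, 0, 0, 0, 0.2], [0.03, 0, 0, 0, 0.3], [0.03, 0, 0, 0, 0.4], [0.03, 0, 0, 0, 0.5], [0.03, 0, 0, 0, 0.6]]]' | python3 shift.py; python3 -c "
from workcell import robot
o=robot.get_obs();print(o['ft_torque'],o['effort'])"
```

```text
t: 3.6
tool_pos: [0.5276, 0.188, 0.1193]
eef_rot: [0.006, 0.118, 0.993, -0.001]
force: [13.6, -14.4, -8.1]
width: 0.0414
grasp_force: 102.3
[-0.70360774 -2.66906258  1.09416956] [ 10.68640083 -54.0085566  -17.94705212   4.01229143   4.35787216
  -0.54207288]
```

```bash
echo '[[[0.03, 0, 0, 0, 0], [0.03, 0, 0, 0, 0]]]' | python3 shift.py
python3 - <<'E'
from h import *
W=robot.get_image("scene");V=robot.get_image("wrist")
a=cv2.resize(W["frame"][130:260,280:400],(480,520),interpolation=2);b=cv2.resize(V["frame"][190:384,190:310],(321,520),interpolation=2)[:, :318]
cv2.imwrite("pics/s3.png",np.hstack([a,b])[:,:,::-1])
E
```

```text
t: 3.77
tool_pos: [0.5277, 0.1881, 0.1194]
eef_rot: [0.006, 0.116, 0.993, -0.0]
force: [13.9, -12.3, -9.0]
width: 0.0414
grasp_force: 103.0
```

View pics/s3.png

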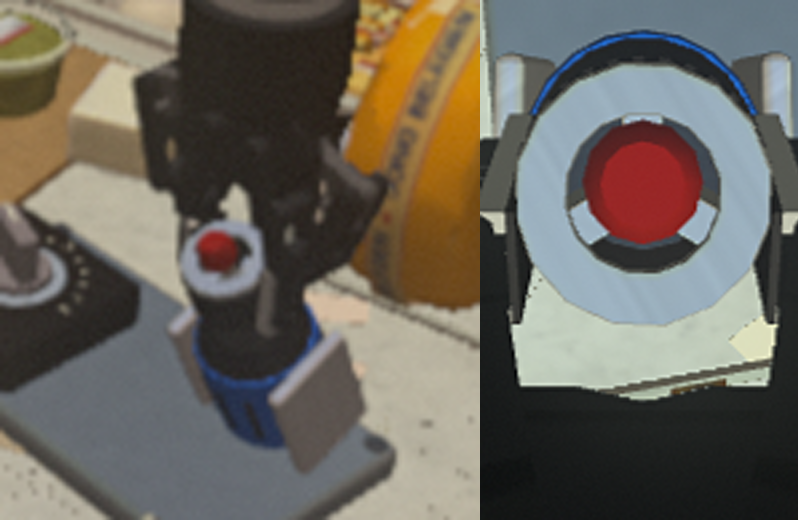

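The sleeve is centred between the pads and the jaws have moved closer to the shank. I carry on turning.

```bash
echo '[[[0.03, 0, 0, 0, 0.1], [0.03, 0, 0, 0, 0.2], [0.03, 0, 0, 0, 0.3], [0.03, 0, 0, 0, 0.4], [0.03, 0, 0, 0, 0.5], [0.03, 0, 0, 0, 0.6]]]' | python3 shift.py
```

```text
t: 4.37
tool_pos: [0.5241, 0.1873, 0.1211]
eef_rot: [0.004, 0.404, 0.915, -0.0]
force: [-16.9, -27.3, 11.9]
width: 0.0414
grasp_force: 221.0
```

```bash
echo '[[[0.07, 0, 0, 0, 0], [0.07, 0, 0, 0, 0], [0.07, 0, 0, 0, 0], [0.07, 0, 0, 0, 0]]]' | python3 shift.py && echo '[[[0.07, 0, 0, 0, -0.12], [0.07, 0, 0, 0, -0.24], [0.07, 0, 0, 0, -0.36], [0.07, 0, 0, 0, -0.48], [0.07, 0, 0, 0, -0.60], [0.07, 0, 0, 0, -0.72], [0.07, 0, 0, 0, -0.84], [0.07, 0, 0, 0, -0.96], [0.07, 0, 0, 0, -1.08], [0.07, 0, 0, 0, -1.2]]]' | python3 shift.py; echo '[[[0.03, 0, 0, 0, 0], [0.03, 0, 0, 0, 0], [0.03, 0, 0, 0, 0], [0.03, 0, 0, 0, 0], [0.03, 0, 0, 0, 0], [0.03, 0, 0, 0, 0]]]' | python3 shift.py
```

```text
t: 4.7
tool_pos: [0.5227, 0.1905, 0.1181]
eef_rot: [0.0, 0.404, 0.915, 0.0]
force: [0.3, -0.0, -0.7]
width: 0.0699
grasp_force: 0.0
t: 5.53
tool_pos: [0.5225, 0.1906, 0.1175]
eef_rot: [-0.0, -0.186, 0.982, 0.0]
force: [-1.1, 0.7, -0.1]
width: 0.0698
grasp_force: 0.0
t: 6.03
tool_pos: [0.5231, 0.1895, 0.1189]
eef_rot: [0.001, -0.181, 0.983, -0.001]
force: [-2.5, -1.9, 8.4]
width: 0.0457
grasp_force: 100.6
```

```bash
echo '[[[0.03, 0, 0, 0, 0.12], [0.03, 0, 0, 0, 0.24], [0.03, 0, 0, 0, 0.36], [0.03, 0, 0, 0, 0.48], [0.03, 0, 0, 0, 0.60], [0.03, 0, 0, 0, 0.72], [0.03, 0, 0, 0, 0.84], [0.03, 0, 0, 0, 0.96], [0.03, 0, 0, 0, 1.08], [0.03, 0, 0, 0, 1.2]]]' | python3 shift.py
python3 - <<'E'
from h import *
V=robot.get_image("wrist");cv2.imwrite("pics/w4.png",cv2.resize(V["frame"][180:384,170:330],(470,600),interpolation=2)[:,:,::-1])
print(robot.get_obs()["ft_torque"])
E
```

```text
t: 6.87
tool_pos: [0.5228, 0.1885, 0.119]
eef_rot: [0.002, 0.406, 0.914, -0.001]
force: [-9.5, -16.6, 2.7]
width: 0.0424
grasp_force: 219.2
[ 1.45542898 -2.63060664  2.19828316]
```

View pics/w4.png

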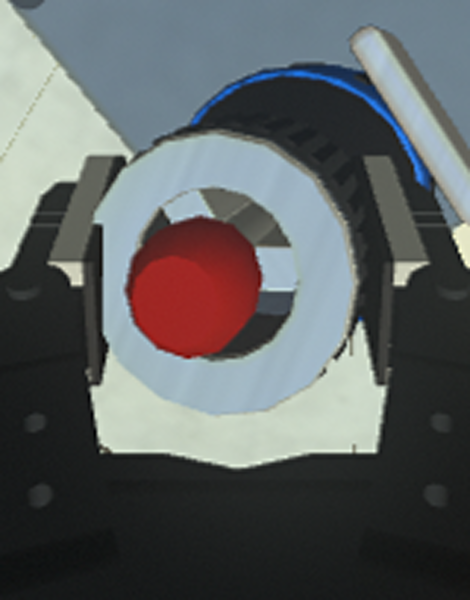

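The sleeve is still well held and the jaws stand farther inside the ring. On to the third cycle.

```bash
echo '[[[0.07, 0, 0, 0, 0], [0.07, 0, 0, 0, 0], [0.07, 0, 0, 0, 0], [0.07, 0, 0, 0, 0]]]' | python3 shift.py >/dev/null&& echo '[[[0.07, 0, 0, 0, -0.12], [0.07, 0, 0, 0, -0.24], [0.07, 0, 0, 0, -0.36], [0.07, 0, 0, 0, -0.48], [0.07, 0, 0, 0, -0.60], [0.07, 0, 0, 0, -0.72], [0.07, 0, 0, 0, -0.84], [0.07, 0, 0, 0, -0.96], [0.07, 0, 0, 0, -1.08], [0.07, 0, 0, 0, -1.2]]]' | python3 shift.py; echo '[[[0.03, 0, 0, 0, 0], [0.03, 0, 0, 0, 0], [0.03, 0, 0, 0, 0], [0.03, 0, 0, 0, 0], [0.03, 0, 0, 0, 0], [0.03, 0, 0, 0, 0]]]' | python3 shift.py; echo '[[[0.03, 0, 0, 0, 0.12], [0.03, 0, 0, 0, 0.24], [0.03, 0, 0, 0, 0.36], [0.03, 0, 0, 0, 0.48], [0.03, 0, 0, 0, 0.60]]]' | python3 shift.py; python3 -c "
from workcell import robot
o=robot.get_obs();print(o['ft_torque'],o['effort'])"
```

```text
t: 8.08
tool_pos: [0.5225, 0.1903, 0.1174]
eef_rot: [-0.0, -0.186, 0.983, 0.0]
force: [-0.3, 0.2, 0.3]
width: 0.0701
grasp_force: 0.0
t: 8.58
tool_pos: [0.5231, 0.1895, 0.1189]
eef_rot: [0.001, -0.181, 0.984, -0.001]
force: [-2.9, -2.2, 7.7]
width: 0.0452
grasp_force: 100.7
t: 9.0
tool_pos: [0.5237, 0.189, 0.1181]
eef_rot: [0.001, 0.12, 0.993, -0.001]
force: [2.8, -9.8, 2.2]
width: 0.042
grasp_force: 100.5
[ 0.08608053 -0.88934784  0.97795241] [  3.78784418 -44.37108994 -19.81755674   1.66869354  -0.16211173
  -0.99931888]
```

```bash
echo '[[[0.03, 0, 0, 0, 0.12], [0.03, 0, 0, 0, 0.24], [0.03, 0, 0, 0, 0.36], [0.03, 0, 0, 0, 0.48], [0.03, 0, 0, 0, 0.60]]]' | python3 shift.py
python3 - <<'E'
from h import *
V=robot.get_image("wrist");cv2.imwrite("pics/w5.png",cv2.resize(V["frame"][180:384,170:330],(470,600),interpolation=2)[:,:,::-1])
o=robot.get_obs();print(o["ft_torque"],o['effort'])
E
```

```text
t: 9.42
tool_pos: [0.522, 0.1892, 0.1195]
eef_rot: [0.0, 0.408, 0.913, -0.001]
force: [-13.0, -11.3, 14.3]
width: 0.0422
grasp_force: 235.6
[ 0.6473927  -0.44789645  1.25531408] [  1.76044777 -38.96276593 -22.33824492   1.1797132   -1.58562798
   1.12864472]
```

View pics/w5.png

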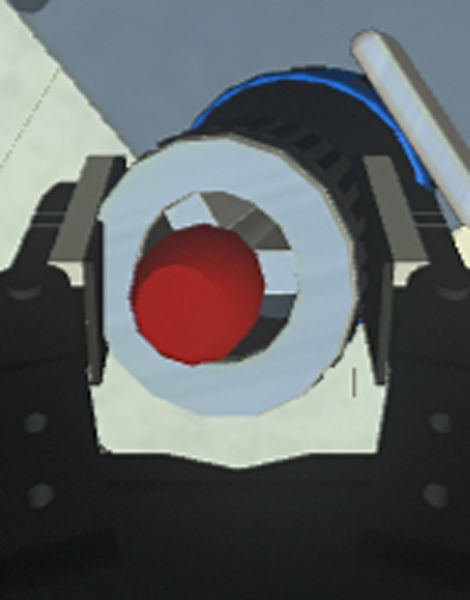

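The ring and jaws look much the same as before and the head still leans, so I'll check numerically from here on (picture-viewing budget is used up). I release, go back to mid-angle, then measure the lean and the jaw positions.

```bash
echo '[[[0.07, 0, 0, 0, 0], [0.07, 0, 0, 0, 0], [0.07, 0, 0, 0, 0], [0.07, 0, 0, 0, 0]]]' | python3 shift.py >/dev/null&& echo '[[[0.07, 0, 0, 0, -0.12], [0.07, 0, 0, 0, -0.24], [0.07, 0, 0, 0, -0.36], [0.07, 0, 0, 0, -0.48], [0.07, 0, 0, 0, -0.60], [0.07, 0, 0, 0, -0.60]]]' | python3 shift.py
cat > lean.py <<'E'
from h import *
y=np.radians(167.5);a=np.array([np.sin(.4363)*np.cos(y),np.sin(.4363)*np.sin(y),np.cos(.4363)]);O=np.array([.5154,.1906,.1524])-.014*a
I={n:robot.get_image(n) for n in("wrist","top","scene")};rs=[]
for n,im in I.items():
    u,v=proj(im,O+.0245*a);b=blobs(im,"red",(int(u-30),int(v-30),int(u+30),int(v+30)));b=max(b,key=lambda q:q[1][4])
    rs.append(ray(im,b[0]));print(n,"axis",np.round([u,v],1),"red",b)
h,e=tri(*rs);f=O-.0415*a;d=h-f;d2=d-(d@a)*a;print("head",h,e,"along",d@a,"off mm",1e3*d2.round(4),"lean",np.linalg.norm(d2)/(d@a))
# ring edge and jaws in the wrist picture: rectified onto the ring plane, axis-centred, 10 px/mm
im=I["wrist"];ex=np.array([-np.sin(y),np.cos(y),0]);ey=np.cross(a,ex);P=lambda h,x,yy:proj(im,O+h*a+x*ex+yy*ey)
def rect(im,h,r=.026):
    c=np.array([[-r,-r],[r,-r],[r,r],[-r,r]]);src=np.float32([proj(im,O+h*a+p*ex+q*ey) for p,q in c]);s=r*1e4
    return cv2.warpPerspective(im["frame"],cv2.getPerspectiveTransform(src,np.float32([[0,0],[2*s,0],[2*s,2*s],[0,2*s]])),(int(2*s),int(2*s)))
E
cat > jaws.py <<'E'
from lean import *
def prof(im,lab):
    g=cv2.cvtColor(rect(im,.012),cv2.COLOR_RGB2HSV);w=cv2.warpPolar(g,(260,72),(260,260),260,0)
    print(lab);
    for k in range(0,72,3):
        print(k*5,''.join('R' if (s>140 and (hh<8 or hh>172)) else ('#' if v>150 else ('+' if v>90 else '.')) for hh,s,v in w[k,::6]))
prof(np.load("/tmp/w2.npy",allow_pickle=True).item(),"before")
prof(I["wrist"],"now")
E
python3 jaws.py
```

```text
t: 10.3
tool_pos: [0.5226, 0.1903, 0.1175]
eef_rot: [-0.0, 0.114, 0.993, -0.0]
force: [-0.4, -0.5, 0.4]
width: 0.07
grasp_force: 0.0
wrist axis [247.1 274.8] red ([248.2, 279.9], [227, 257, 44, 46, 1535])Traceback (most recent call last):
  File "jaws.py", line 1, in <module>
    from lean import *
  File "lean.py", line 5, in <module>
    u,v=proj(im,O+.0245*a);b=blobs(im,"red",(int(u-30),int(v-30),int(u+30),int(v+30)));b=max(b,key=lambda q:q[1][4])
                                                                                         ~~~^^^^^^^^^^^^^^^^^^^^^^^^
ValueError: max() iterable argument is empty
```

```bash
sed -i 's/    u,v=proj(im,O+.0245\*a);b=blobs(\(.*\));b=max/    u,v=proj(im,O+.0245*a);b=blobs(\1)\n    if not b: continue\n    b=max/' lean.py; python3 jaws.py
```

```text
wrist axis [246.9 274.7] red ([248.1, 279.8], [227, 256, 43, 47, 1530])
scene axis [335.  191.4] red ([335.0, 191.0], [331, 187, 9, 9, 63])
head [0.51253589 0.19186154 0.16237919] [np.float64(0.6), np.float64(0.6)] along 0.06584138952305923 off mm [1.4 0.3 0.6] lean 0.023697468860083785
before
0 RRRRRRRRRRRRRRRR+....+#############+######+#
15 RRRRRRRRRRRRRRR++.....++####################
30 RRRRRRRRRRRRR++#######+#############+++#####
45 RRRRRRRRRRRRR.++#######+#############+...+++
60 RRRRRRRRRRRR....++.....+##############++####
75 RRRRRRRRRRR.............+#############+#####
90 RRRRRRRRRRR............++############++#####
105 RRRRRRRRRRR............++#############+..#+#
120 RRRRRRRRRRR.............+#############+....#
135 RRRRRRRRRRR+...+#######+#############+......
150 RRRRRRRRRRRR+..+#####################+......
165 RRRRRRRRRRRRR+....++..++############++......
180 RRRRRRRRRRRRRR.......++############+........
195 RRRRRRRRRRRRRRR.....++#############+........
210 RRRRRRRRRRRRRRRR.....+#############+........
225 RRRRRRRRRRRRRRRRR...+#############+.......+#
240 RRRRRRRRRRRRRRRRRR..+####
[... 834 characters left out ...]
##############
150 RRRRRRRRRRRRRRRRRRR+##+.####################
165 RRRRRRRRRRRRRRRRR......+#############+######
180 RRRRRRRRRRRRRRR.......+#############++######
195 RRRRRRRRRRRRRR.......+#############+.+######
210 RRRRRRRRRRRRR.......+##############+..#+.++#
225 RRRRRRRRRRRR........+#############+.....+#+.
240 RRRRRRRRR.R.++.....+#############+........#+
255 RRRRRRRRRRR.#####################+.........#
270 RRRRRRRRR...#######+#############+.........#
285 RRRRRRRR...+#####################.........#+
300 RRRRRRRRR..........+##############......#+++
315 RRRRRRRRRR.........+#############+....#+++++
330 RRRRRRRRRRR.........+#############+#+++#####
345 RRRRRRRRRRRRR.......+##############+########
```

```bash
echo '[[[0.07, 0, 0, 0, -0.12], [0.07, 0, 0, 0, -0.24], [0.07, 0, 0, 0, -0.36], [0.07, 0, 0, 0, -0.48], [0.07, 0, 0, 0, -0.60]]]' | python3 shift.py >/dev/null; echo '[[[0.03, 0, 0, 0, 0], [0.03, 0, 0, 0, 0], [0.03, 0, 0, 0, 0], [0.03, 0, 0, 0, 0], [0.03, 0, 0, 0, 0], [0.03, 0, 0, 0, 0]]]' | python3 shift.py; echo '[[[0.03, 0, 0, 0, 0.12], [0.03, 0, 0, 0, 0.24], [0.03, 0, 0, 0, 0.36], [0.03, 0, 0, 0, 0.48], [0.03, 0, 0, 0, 0.60]]]' | python3 shift.py; python3 -c "
from workcell import robot
o=robot.get_obs();print(o['ft_torque'],o['effort'])"; echo '[[[0.03, 0, 0, 0, 0.12], [0.03, 0, 0, 0, 0.24], [0.03, 0, 0, 0, 0.36], [0.03, 0, 0, 0, 0.48], [0.03, 0, 0, 0, 0.60]]]' | python3 shift.py; python3 -c "
from workcell import robot
o=robot.get_obs();print(o['ft_torque'],o['effort'])"; echo '[[[0.07, 0, 0, 0, 0], [0.07, 0, 0, 0, 0], [0.07, 0, 0, 0, 0], [0.07, 0, 0, 0, 0]]]' | python3 shift.py >/dev/null&& echo '[[[0.07, 0, 0, 0, -0.12], [0.07, 0, 0, 0, -0.24], [0.07, 0, 0, 0, -0.36], [0.07, 0, 0, 0, -0.48], [0.07, 0, 0, 0, -0.60], [0.07, 0, 0, 0, -0.60]]]' | python3 shift.py; sed -i '/before/d' jaws.py; python3 jaws.py
```

```text
t: 11.52
tool_pos: [0.523, 0.1895, 0.119]
eef_rot: [0.001, -0.181, 0.984, -0.001]
force: [-2.7, -2.7, 8.8]
width: 0.0452
grasp_force: 100.6
t: 11.93
tool_pos: [0.523, 0.189, 0.1191]
eef_rot: [0.001, 0.119, 0.993, -0.001]
force: [0.4, -6.7, 7.0]
width: 0.0413
grasp_force: 100.7
[-1.37830348 -0.23849977  2.7334814 ] [  3.17145333 -44.53700781 -17.32785344   3.52822937   0.0659206
   0.37165839]
t: 12.35
tool_pos: [0.5326, 0.1796, 0.1202]
eef_rot: [0.013, 0.406, 0.914, -0.004]
force: [37.6, -70.4, -11.2]
width: 0.0416
grasp_force: 150.3
[-9.0963466  -6.94798585  2.3651584 ] [ 35.60552001 -47.80370951 -11.654149    18.30408633   7.04189479
   1.26618192]
t: 13.18
tool_pos: [0.522, 0.1911, 0.1176]
eef_rot: [-0.0, 0.114, 0.994, 0.0]
force: [0.4, 0.5, 0.3]
width: 0.0697
grasp_force: 0.0
wrist axis [245.6 276. ] red ([246.8, 280.9], [225, 257, 44, 47, 1535])
scene axis [335.  191.4] red ([335.0, 191.0], [331, 187, 9, 9, 63])
head [0.51252535 0.19189321 0.16233983] [np.float64(0.6), np.float64(0.6)] along 0.0658129676794752 off mm [1.4 0.3 0.6] lean 0.023436060713880415
now
0 RRRRRRRRRRRRRRR.
[... 449 characters left out ...]
##############
150 RRRRRRRRRRRRRRRRRRR+##+.####################
165 RRRRRRRRRRRRRRRRR......+#############+######
180 RRRRRRRRRRRRRRR.......+##############+######
195 RRRRRRRRRRRRRR.......+#############+++######
210 RRRRRRRRRRRRR........#############+...#+.++#
225 RRRRRRRRRRR.........+##############.....##+.
240 RRRRRRRRRR..++.....+#############+........+#
255 RRRRRRRRR.R+#####################+.........#
270 RRRRRRRRR.R.#######+#############+.........#
285 RRRRRRRR...+#####################.........++
300 RRRRRRRRR..........+#############+......++++
315 RRRRRRRRRR.........+#############+....#+++++
330 RRRRRRRRRRRR........+#############+#+++#####
345 RRRRRRRRRRRRR.......+##############+########
```

The last half-turn drove up the wrist force (80 N) and pushed the tool aside, which suggests the firm stop. The stone stands straight (head unchanged, within bias). I confirm with a short gentle turn near mid-angle.

```bash
echo '[[[0.07, 0, 0, 0, -0.1], [0.07, 0, 0, 0, -0.2], [0.07, 0, 0, 0, -0.3], [0.07, 0, 0, 0, -0.3]]]' | python3 shift.py >/dev/null; echo '[[[0.03, 0, 0, 0, 0], [0.03, 0, 0, 0, 0], [0.03, 0, 0, 0, 0], [0.03, 0, 0, 0, 0], [0.03, 0, 0, 0, 0], [0.03, 0, 0, 0, 0]]]' | python3 shift.py 90; for i in 1; do echo '[[[0.03, 0, 0, 0, 0.1], [0.03, 0, 0, 0, 0.15], [0.03, 0, 0, 0, 0.15]]]' | python3 shift.py; done; python3 -c "
from workcell import robot
o=robot.get_obs();print(o['ft_torque'],o['effort'])"; echo '[[[0.03, 0, 0, 0, 0.1], [0.03, 0, 0, 0, 0.15], [0.03, 0, 0, 0, 0.15]]]' | python3 shift.py;python3 -c "
from workcell import robot
o=robot.get_obs();print(o['ft_torque'],o['effort'])"
```

```text
t: 14.17
tool_pos: [0.5226, 0.1893, 0.1188]
eef_rot: [0.0, -0.032, 0.999, -0.001]
force: [-2.0, -1.7, 8.5]
width: 0.0438
grasp_force: 90.1
t: 14.42
tool_pos: [0.5236, 0.1893, 0.1189]
eef_rot: [0.001, 0.044, 0.999, -0.001]
force: [1.4, -3.8, 6.4]
width: 0.0426
grasp_force: 90.6
[-1.83978357  0.07528793 -0.63651531] [ 2.81515516e+00 -4.52454221e+01 -1.95738584e+01  1.57665119e+00
 -4.30555288e-01 -5.70973585e-03]
t: 14.67
tool_pos: [0.5224, 0.1892, 0.1188]
eef_rot: [0.0, 0.116, 0.993, -0.001]
force: [-2.5, -5.8, 9.3]
width: 0.0416
grasp_force: 91.0
[-0.93046658  0.63473356  1.94554669] [  0.32508812 -44.00619149 -20.87962747   2.24071071  -1.37556218
   2.72808149]
```

```bash
cat > pol.py <<'E'
import sys;from lean import *
g=cv2.cvtColor(rect(I["wrist"],.014),cv2.COLOR_RGB2GRAY).astype(np.float32)
w=cv2.warpPolar(g,(260,720),(260,260),260,0);np.save("/tmp/pol_%s.npy"%sys.argv[1],w)
o=robot.get_obs();print(sys.argv[1],"ft",o["ft_torque"].round(2),"F",o["force"].round(1))
if len(sys.argv)>2:
    b=np.load("/tmp/pol_%s.npy"%sys.argv[2])
    for r0,r1 in((150,170),(160,200),(175,205),(200,215),(215,240)):
        hp=lambda s:s-np.array([np.roll(s,k,0) for k in range(-15,16)]).mean(0)
        A,B=hp(w[:,r0:r1]),hp(b[:,r0:r1]);c=[(A*np.roll(B,k,0)).sum()/np.linalg.norm(A)/np.linalg.norm(B) for k in range(720)]
        i=np.argsort(c)[::-1][:6];print(r0,r1,[(((int(k)+360)%720-360)/2,round(float(c[k]),2)) for k in i],"0:",round(float(c[0]),2))
E
python3 pol.py a | tail -1; echo '[[[0.03, 0, 0, 0, 0.1], [0.03, 0, 0, 0, 0.2], [0.03, 0, 0, 0, 0.3], [0.03, 0, 0, 0, 0.3]]]' | python3 shift.py; python3 pol.py b a | tail -6
```

```text
a ft [-1.    0.67  1.78] F [-2.4 -5.1 10. ]
t: 15.15
tool_pos: [0.5291, 0.1855, 0.1197]
eef_rot: [0.008, 0.266, 0.964, -0.001]
force: [15.0, -25.5, -0.6]
width: 0.0418
grasp_force: 148.4
b ft [-2.17 -3.49  0.86] F [ 14.7 -25.3  -0.7]
150 170 [(1.5, 0.83), (1.0, 0.83), (2.0, 0.8), (0.5, 0.79), (2.5, 0.72), (0.0, 0.7)] 0: 0.7
160 200 [(0.0, 0.25), (1.0, 0.24), (1.5, 0.23), (50.5, 0.23), (51.0, 0.23), (0.5, 0.23)] 0: 0.25
175 205 [(50.5, 0.29), (50.0, 0.29), (51.0, 0.28), (2.0, 0.27), (49.5, 0.27), (1.5, 0.27)] 0: 0.25
200 215 [(2.5, 0.37), (2.0, 0.37), (3.0, 0.36), (1.5, 0.34), (3.5, 0.33), (1.0, 0.3)] 0: 0.2
215 240 [(-4.5, 0.21), (-4.0, 0.2), (-5.0, 0.2), (-3.5, 0.19), (-3.0, 0.18), (-5.5, 0.17)] 0: 0.15
```

```bash
echo '[[[0.07, 0, 0, 0, 0], [0.07, 0, 0, 0, 0], [0.07, 0, 0, 0, 0], [0.07, 0, 0, 0, -0.1], [0.07, 0, 0, 0, -0.2], [0.07, 0, 0, 0, -0.3], [0.07, 0, 0, 0, -0.3], [0.07, 0, 0, 0, -0.3]]]' | python3 shift.py
cat > jr.py <<'E'
from lean import *
def run(im,l):
  for h in(.014,.010,.006,.002):
    # signed coordinate along -ey through the axis, strip 2 mm wide
    k=np.arange(-4,17,.25)/1e3;v=[]
    g=cv2.cvtColor(im["frame"],cv2.COLOR_RGB2GRAY).astype(np.float32);rr=im["frame"][...,0].astype(np.float32)-im["frame"][...,1]
    m=np.float32([[proj(im,O+h*a-s*ey+w*ex) for w in(-.001,0,.001)] for s in k])
    G=cv2.remap(g,m[...,0],m[...,1],1).mean(1);D=cv2.remap(rr,m[...,0],m[...,1],1).mean(1)
    print(l,h,' '.join(f"{1e3*s:.1f}:{int(x)}{'R' if d>40 else ''}" for s,x,d in zip(k[::2],G[::2],D[::2]) if 1.5<1e3*s<13))
run(I["wrist"],"now")
if __name__=="__main__": pass
E
python3 jr.py
python3 - <<'E'
import cv2,numpy as np
im=cv2.imread('pics/w4.png');print(im.shape)
E
```

```text
t: 15.97
tool_pos: [0.5221, 0.1906, 0.1176]
eef_rot: [-0.0, 0.117, 0.993, 0.0]
force: [0.2, 0.0, -0.2]
width: 0.0701
grasp_force: 0.0
wrist axis [246.3 275.7] red ([247.5, 280.6], [226, 257, 44, 47, 1537])
scene axis [335.  191.4] red ([335.0, 191.0], [331, 187, 9, 9, 63])
head [0.51251426 0.19187224 0.16237023] [np.float64(0.6), np.float64(0.6)] along 0.06584317856287417 off mm [1.4 0.3 0.6] lean 0.02338261474855063
now 0.014 2.0:57R 2.5:53R 3.0:51R 3.5:50R 4.0:49R 4.5:48R 5.0:47R 5.5:46R 6.0:44 6.5:50 7.0:124 7.5:178 8.0:174 8.5:173 9.0:173 9.5:173 10.0:173 10.5:174 11.0:173 11.5:139 12.0:170 12.5:171
now 0.01 2.0:52R 2.5:51R 3.0:50R 3.5:49R 4.0:48R 4.5:47R 5.0:46R 5.5:44 6.0:49 6.5:115 7.0:178 7.5:174 8.0:173 8.5:173 9.0:173 9.5:173 10.0:173 10.5:175 11.0:141 11.5:166 12.0:171 12.5:172
now 0.006 2.0:51R 2.5:50R 3.0:49R 3.5:48R 4.0:47R 4.5:46R 5.0:44 5.5:47 6.0:105 6.5:175 7.0:174 7.5:173 8.0:173 8.5:173 9.0:173 9.5:173 10.0:174 10.5:156 11.0:153 11.5:170 12.0:172 12.5:172
now 0.002 2.0:50R 2.5:49R 3.0:47R 3.5:47R 4.0:46R 4.5:44 5.0:47 5.5:101 6.0:168 6.5:175 7.0:173 7.5:174 8.0:173 8.5:173 9.0:173 9.5:174 10.0:169 10.5:141 11.0:170 11.5:172 12.0:172 12.5:173
(600, 470, 3)
```

Ring centre and head show the same 1.5 mm offset, so the stone is straight relative to the ring. To prove the stop is firm, I compare pictures at an identical pose before and after a 120 N stroke of 0.2 rad. If the sleeve is fixed, its facets stay where they are.

```bash
python3 pol.py c | tail -1; echo '[[[0.03, 0, 0, 0, 0], [0.03, 0, 0, 0, 0], [0.03, 0, 0, 0, 0], [0.03, 0, 0, 0, 0], [0.03, 0, 0, 0, 0], [0.03, 0, 0, 0, 0.1], [0.03, 0, 0, 0, 0.2], [0.03, 0, 0, 0, 0.2]]]' | python3 shift.py 120; python3 -c "
from workcell import robot
print(robot.get_obs()['ft_torque'])"; echo '[[[0.07, 0, 0, 0, 0], [0.07, 0, 0, 0, 0], [0.07, 0, 0, 0, 0], [0.07, 0, 0, 0, -0.1], [0.07, 0, 0, 0, -0.2], [0.07, 0, 0, 0, -0.2], [0.07, 0, 0, 0, -0.2]]]' | python3 shift.py; python3 pol.py d c | tail -6
```

```text
c ft [-0.02 -0.01  0.01] F [ 0.6 -0.1 -0.3]
t: 16.93
tool_pos: [0.5189, 0.1905, 0.1182]
eef_rot: [-0.003, 0.215, 0.977, -0.001]
force: [-16.2, -2.6, 13.8]
width: 0.0412
grasp_force: 166.0
[1.38438257 1.78678339 1.55247801]
t: 17.52
tool_pos: [0.5229, 0.1901, 0.1177]
eef_rot: [0.0, 0.117, 0.993, 0.0]
force: [-0.0, 1.0, 0.9]
width: 0.0698
grasp_force: 0.0
d ft [ 0.01  0.03 -0.03] F [ 0.4 -0.2  0.2]
150 170 [(-1.0, 0.84), (-0.5, 0.82), (-1.5, 0.81), (0.0, 0.77), (-2.0, 0.75), (0.5, 0.67)] 0: 0.77
160 200 [(0.0, 0.76), (-0.5, 0.68), (-1.0, 0.66), (-1.5, 0.63), (0.5, 0.61), (-2.0, 0.59)] 0: 0.76
175 205 [(0.0, 0.75), (-0.5, 0.68), (-1.0, 0.67), (-1.5, 0.65), (0.5, 0.61), (-2.0, 0.61)] 0: 0.75
200 215 [(-1.0, 0.79), (-1.5, 0.79), (-0.5, 0.74), (-2.0, 0.72), (0.0, 0.7), (-2.5, 0.61)] 0: 0.7
215 240 [(0.0, 0.8), (-0.5, 0.8), (-1.0, 0.75), (0.5, 0.73), (-1.5, 0.65), (1.0, 0.63)] 0: 0.8
```

The sleeve's face texture is unshifted (0°), even under a 120 N stroke, so the chuck is firm. Lifting and moving over the dial, turned across the bar.

```bash
echo '[[[0.085, 0, 0, -0.035, 0], [0.085, 0, 0, -0.07, 0], [0.085, 0, 0, -0.10, 0], [0.085, 0, 0, -0.11, 0], [0.085, 0, 0, -0.11, 0]]]' | python3 shift.py; python3 jr.py | head -3; echo '[[[0.085, 0, 0.01, 0, -0.12], [0.085, 0, 0.03, 0, -0.24], [0.085, 0, 0.05, 0, -0.36], [0.085, 0, 0.07, 0, -0.48], [0.085, 0, 0.09, 0, -0.6], [0.085, 0.003, 0.11, 0, -0.72], [0.085, 0.003, 0.13, 0, -0.84], [0.085, 0.003, 0.1484, 0, -0.96], [0.085, 0.003, 0.1484, 0, -1.08], [0.085, 0.003, 0.1484, 0, -1.2]]]' | python3 shift.py; echo '[[[0.085, 0, 0, 0, 0], [0.085, 0, 0, 0, 0]]]' | python3 shift.py
cat > dial.py <<'E'
from h import *
c=np.array([.5538,.3354,.0543]);an=lambda d:np.degrees(np.arctan2(d[1],d[0])).round(1)
for n in("wrist","top","scene"):
    im=robot.get_image(n);u,v=proj(im,c+[0,0,.015]);print(n,np.round([u,v]))
    b=(max(int(u-60),0),max(int(v-60),0),int(u+60),int(v+60))
    if n=="scene": continue
    for q in blobs(im,"green",b): print(" green",q,[(z,an(plane(im,q[0],z)-c)) for z in(.05,.055)])
    h=cv2.cvtColor(im["frame"],cv2.COLOR_RGB2HSV);m=((h[...,2]>175)&(h[...,1]<70)).astype(np.uint8);k=np.zeros_like(m);k[b[1]:b[3],b[0]:b[2]]=m[b[1]:b[3],b[0]:b[2]]
    for C in cv2.findContours(k,0,1)[0]:
        r=cv2.minAreaRect(C);l=max(r[1])
        if 4<l<45 and min(r[1])<10:
            p=cv2.fitLine(C,2,0,.01,.01).ravel();p0=p[2:]-p[:2]*l/2;p1=p[2:]+p[:2]*l/2
            A,B=plane(im,p0,.089),plane(im,p1,.089);print(" white",np.round(r[0],1),np.round(r[1],1),"dir",an(B-A),"rel@.089",1e3*(A-c)[:2].round(4),1e3*(B-c)[:2].round(4),"rel@.055",1e3*(plane(im,p[2:],.055)-c)[:2].round(4))
o=robot.get_obs();print(o["tool_pos"],o["eef_rot"],o["q"])
E
python3 dial.py
```

```text
t: 18.08
tool_pos: [0.524, 0.1905, 0.2308]
eef_rot: [0.003, 0.116, 0.993, 0.001]
force: [0.6, 0.2, 0.6]
width: 0.085
grasp_force: 0.0
wrist axis [247.8 185.4] red ([248.5, 187.1], [238, 177, 22, 22, 372])
top axis [327.4 163.1] red ([327.5, 163.4], [324, 160, 8, 8, 51])
scene axis [335.  191.4] red ([335.0, 190.7], [331, 187, 9, 9, 56])
t: 19.07
tool_pos: [0.5528, 0.3362, 0.2245]
eef_rot: [-0.002, -0.469, 0.883, 0.0]
force: [-0.2, -0.5, -0.8]
width: 0.0848
grasp_force: 0.0
t: 19.23
tool_pos: [0.5531, 0.3351, 0.2256]
eef_rot: [-0.002, -0.464, 0.886, 0.0]
force: [0.2, 0.4, 0.4]
width: 0.0849
grasp_force: 0.0
wrist [251. 173.]
 green ([234.7, 192.2], [231, 189, 8, 8, 40]) [(0.05, np.float64(21.6)), (0.055, np.float64(20.4))]
 white [249. 188.] [16.  2.] dir 56.7 rel@.089 [2.  0.3] [11.6 14.9] rel@.055 [13.2 16.7]
top [262. 150.]
 green ([257.0, 141.0], [257, 140, 1, 3, 3]) [(0.05, np.float64(24.4)), (0.055, np.float64(25.1))]
 white [209.  167.7] [12.2  9.4] dir -166.4 rel@.089 [-34.9 126.7] [-63.1 119.9] rel@.055 [-44.  128.3]
 white [290.2 105.2] [7.3 6.1] dir -9.9 rel@.089 [ 97. -66.] [114.5 -69. ] rel@.055 [116.7 -69.9]
scene [284. 192.]
[0.55353326 0.33502785 0.2269933 ] [-6.01444569e-04 -4.64049089e-01  8.85809278e-01  7.08734578e-05] [ 4.25882667e-01  5.75956101e-01  1.15636342e+00  7.43312774e-05
  1.41048212e+00 -2.11004739e+00]
```

The head is straight relative to the axis. The bar points at 56.7° and the mark at about 22°, so turn about +0.6 rad. Descending and gripping the bar.

```bash
echo '[[[0.05, 0, 0, 0.04, -0.02], [0.05, 0, 0, 0.08, -0.02], [0.05, 0, 0, 0.12, -0.02], [0.05, 0, 0, 0.145, -0.02], [0.05, 0, 0, 0.157, -0.02], [0.05, 0, 0, 0.157, -0.02]]]' | python3 shift.py 40; echo '[[[0.005, 0, 0, 0, 0], [0.005, 0, 0, 0, 0], [0.005, 0, 0, 0, 0], [0.005, 0, 0, 0, 0], [0.005, 0, 0, 0, 0], [0.005, 0, 0, 0, 0]]]' | python3 shift.py
```

```text
t: 19.88
tool_pos: [0.5522, 0.3344, 0.0676]
eef_rot: [-0.003, -0.474, 0.881, 0.0]
force: [-1.3, 0.3, 0.8]
width: 0.0503
grasp_force: 0.0
t: 20.38
tool_pos: [0.5552, 0.3358, 0.0734]
eef_rot: [0.002, -0.474, 0.88, -0.0]
force: [0.7, -1.3, 6.9]
width: 0.0118
grasp_force: 40.9
```

```bash
echo '[[[0.005, 0, 0, 0, 0.1], [0.005, 0, 0, 0, 0.2], [0.005, 0, 0, 0, 0.3], [0.005, 0, 0, 0, 0.4], [0.005, 0, 0, 0, 0.5], [0.005, 0, 0, 0, 0.6], [0.005, 0, 0, 0, 0.6], [0.005, 0, 0, 0, 0.6]]]' | python3 shift.py; echo '[[[0.05, 0, 0, 0, 0], [0.05, 0, 0, 0, 0], [0.05, 0, 0, 0, 0], [0.05, 0, 0, 0, 0]]]' | python3 shift.py; echo '[[[0.05, 0, 0, -0.04, 0], [0.05, 0, 0, -0.08, 0], [0.05, 0, 0, -0.12, 0], [0.05, 0, 0, -0.155, 0], [0.05, 0, 0, -0.155, 0], [0.05, 0, 0, -0.155, 0]]]' | python3 shift.py; python3 dial.py
```

```text
t: 21.05
tool_pos: [0.5554, 0.3357, 0.0734]
eef_rot: [0.003, -0.193, 0.981, 0.0]
force: [0.6, -1.0, 7.0]
width: 0.012
grasp_force: 40.9
t: 21.38
tool_pos: [0.5535, 0.3354, 0.0706]
eef_rot: [-0.0, -0.193, 0.981, 0.0]
force: [0.3, 0.3, -0.2]
width: 0.0501
grasp_force: 0.0
t: 21.88
tool_pos: [0.5545, 0.3358, 0.2283]
eef_rot: [0.003, -0.193, 0.981, 0.001]
force: [0.4, 0.0, -0.2]
width: 0.0495
grasp_force: 0.0
wrist [251. 170.]
 green ([249.9, 194.8], [248, 193, 5, 5, 19]) [(0.05, np.float64(20.6)), (0.055, np.float64(20.5))]
 white [277.2 186.3] [5.  0.8] dir 76.4 rel@.089 [ 0.2 27.7] [ 1.4 32.9] rel@.055 [10.  37.7]
 white [250.5 185. ] [16.  3.] dir -159.0 rel@.089 [18.   6.4] [1.6 0.1] rel@.055 [20.   7.4]
 white [253.  166.5] [9. 0.] dir 22.4 rel@.089 [-13.8  -3.2] [-5.   0.4] rel@.055 [-1.5  2.2]
 white [261.1 157.8] [11.2  2.3] dir 71.4 rel@.089 [-22.9  -2.8] [-19.3   8.1] rel@.055 [-14.6   6.7]
 white [222.1 148.4] [5.  1.1] dir 76.4 rel@.089 [-15.5 -39.5] [-14.4 -34.7] rel@.055 [ -7.7 -37.8]
top [262. 150.]
 green ([257.0, 139.7], [256, 139, 3, 3, 7]) [(0.05, np.float64(22.1)), (0.055, np.float64(22.7))]
 white [209.  167.7] [12.3  9.4] dir -166.9 rel@.089 [-34.7 126.6] [-63.4 120. ] rel@.055 [-44.1 128.3]
scene [284. 192.]
[0.55288115 0.33500061 0.22370966] [-1.73007505e-03 -1.92874259e-01  9.81221890e-01 -3.60931486e-04] [ 4.26253812e-01  5.78174318e-01  1.16143219e+00  9.49188037e-05
  1.40551955e+00 -1.53274005e+00]
```

The bar now points at 21–22° and the mark stands at 20.5–22.7°, well within 7°. Handing in.

```bash
echo '[[[0.05, 0, 0, 0, 0], [0.05, 0, 0, 0, 0], [0.05, 0, 0, 0, 0]]]' | python3 shift.py; python3 lean.py; python3 -c "
from workcell import robot
print(robot.job_done())"
```

```text
t: 22.28
tool_pos: [0.5534, 0.3352, 0.2246]
eef_rot: [-0.001, -0.193, 0.981, -0.0]
force: [0.4, 0.2, -1.0]
width: 0.0499
grasp_force: 0.0
wrist axis [77.7 74.9] red ([77.3, 77.2], [61, 63, 33, 30, 717])
scene axis [335.  191.4] red ([335.0, 190.6], [331, 187, 9, 9, 54])
head [0.5123387  0.19221351 0.16284065] [np.float64(0.1), np.float64(0.1)] along 0.06637317477429595 off mm [1.4 0.6 0.6] lean 0.02501321001353175
the job is handed in; nothing more can be done
None
```

I turned the sleeve until it stopped moving, set the dial pointer within about 2° of the green mark, let go of everything and handed the job in at about 22 s. The stone measured within 0.025 rad of straight, but I could not measure the jaw force directly, and the hand-in returned no verdict.

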